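# Put the drained ultrasonic cleaner away: valve shut, basket in, lid on

### The arm

A 7-joint arm with a two-finger parallel gripper is mounted at the origin on the work surface. World frame = base frame: x ahead of the robot, y to its left, z up, the work surface at z = 0. Lengths are in m, angles in rad, forces in N, time in s.
With the tool pointing down it reaches from about 0.4 to 0.875 m from the base axis. Payload 19.3 kg.
Tool frame: the origin (TCP) lies midway between the tips of the shut fingers; the grasp point (between the pads) lies 19 mm behind it; x points along the fingers, y is the direction in which the jaws open and shut, and the axes are right-handed (so a half turn about x gives the same grasp; the last joint's range is limited). The gripper opens to 85 mm and grips with 20 to 120 N. Pads are 22 mm wide; open, the fingers measure 114 mm over their backs; the gripper's body (76 mm by 85 mm) begins 54 mm behind the grasp point. The pads swing forward as they close: fully open they stand 13 mm farther back than shut.
Start: joints at [1.269, 0.521, -0.036, 1.599, 0.021, 1.021, -0.113], TCP at [0.144, -0.608, 0.231] pointing down, gripper open.
Joint ranges: [-2.91, 2.91], [-0.3, 2.13], [-1.5, 1.42], [0.17, 2.43], [-1.26, 4.41], [0.16, 1.93], [-2.52, 2.52]. Speed limits (rad/s): [1.89, 1.89, 2.39, 2.39, 3.01, 3.01, 3.01].

### API

Orientations are given as [roll, pitch, yaw] about the fixed x, y, z axes, in that order (R = Rz(yaw) Ry(pitch) Rx(roll)).
In Python, from workcell import telemetry, vision, workorder gives the robot as it stands. The module is installed in compiled form; this text tells all that it offers.
- The arm moves only by the tool play_rows, never from a script. Its argument "deltas" is a list of rows, each a list of 7 numbers: the shift along the world's x, y, z in mm, then the turn, a rotation vector about the world's x, y, z in degrees, then the finger opening in mm, from 0 to 85.4. In form: [[x, y, z, wx, wy, wz, jaw], ...]. A call has 1 to 8 rows; each row shifts and turns the commanded pose from where the row before left it; what a row does not reach is not made up. A row lasts 1/8 s, in which the tool goes at most 62.5 mm and 10.7 degrees, less where a joint would pass 70% of its speed; a pose out of reach is approached as far as the arm can. A call with a gripper value outside its range is refused whole. The fingers move at their own pace and stop on an object; "grip_force" is the grip in N (left out, the last holds). Time passes only in rows, so rows that do not move let the fingers close. It gives the time, the measured TCP pose, the force and the opening at its end, in the units of the state.
- telemetry.observe(): the state, without advancing time (a new reading comes with each control period).
- vision.grab_frame(name): name is "scene" or "top" or "wrist"; returns the picture (400x640x3 uint8, red, green, blue); there is no depth.
- vision.camera_info(name): a dict with "mtx" (3x3 intrinsics, pixels), "k1" (the pictures are not rectified: a ray, as slopes to the right and down, at radius r is drawn at 1 + k1 r^2 times it, then the intrinsics apply), "rvec" (rotation vector, rad) and "tvec" (3), from world to camera coordinates, as OpenCV has them. Camera axes: x right, y down, z forward; pixel columns grow to the right and rows downward; lengths in m; the calibration is good to about 2 mm. A picture is of the moment at which its call begins: read the wrist's pose just before it. camera_info takes no time and is no camera call; for the wrist camera it gives the pose at the moment of the call.
- workorder.job_done(): hands the job in, once; it reports no verdict.
The state is a dict: "clock": time; "qpos": joint angles; "qd": joint speeds; "joint_efforts": joint torques, N m; "position": TCP position; "tool_rot": TCP orientation; "force": force on the tool from outside, world axes, zero at the start; "moment": the same for the moment, N m; "grip_width": finger opening in m.
Only numpy, scipy, OpenCV 4.12 (cv2) and the standard library are available. Lean on these libraries where they do the work, as an engineer would, in place of code of your own. Each camera call takes 0.05 s, during which the arm holds its last target. There are 200 camera calls.

### The job

The ultrasonic cleaner has been drained and wiped dry for the night: swing the lever of its drain valve shut, fully across the pipe, and lower the empty wire basket from the drip tray into the tank. Then take the steel lid from the drain stand and lay it on the tank with its handle up and its lip down inside the mouth, flat on the rim all round, easing it down rather than letting it slam. Leave the instrument cassette, the bottle and the jar where they are.

Things in the scene. Friction and masses are not known exactly. Their poses are not given: they have to be found in the camera images.
- cleaner: white ultrasonic cleaner, fixed, 172 mm (own x) by 226 mm (own y), 170 mm high; origin: centre of its underside, z up; black control strip on its -x side, drain valve on its +y side. Open steel tank on top: mouth 108 mm (x) by 160 mm (y); round it a flat steel rim 165 mm above the counter, 140 x 192 mm over all, framed by the housing's raised edge, 5 mm high and 16 mm wide
- mouth (a point): centre of the tank's mouth, level with the flat rim; axes as the cleaner
- tank_floor (a point): centre of the tank's flat floor, 100 mm below the rim; axes as the cleaner
- valve (a joint): drain valve lever: 0 = open, lever in line with the pipe, pointing away from the cleaner (its +y); grows as it swings clockwise seen from above to 1.57 = shut, lever across the pipe, pointing along the cleaner's +x. Starts within 0.35 of open; stiff (0.12 N m), stays where it is left, stops at both ends
- valve_pivot (a point): the lever's upright axis at the lever's mid height, 88 mm above the counter, 50 mm out from the housing's +y side; axes as the cleaner
- lever_tip (a point): outer end of the lever, 78 mm from the pivot; the lever has a blue sleeve 54 mm long (from 24 to 78 mm out), 16 mm wide, 10 mm high; nothing lies under the sleeve but the counter beyond 26 mm out when open
- lid: loose steel lid, 0.35 kg: plate 132 (own x) by 184 (own y) by 4 mm; origin: centre of the plate's underside, z out of its handle side. Under it a lip 10 mm deep, 96 x 148 mm outside, 18 mm in from the edges. On top a black bar handle along y, 96 long, 18 wide, its top 34 mm up. Starts standing on its -x edge in the stand, leaning back 0.2 rad onto its lip, handle to the stand's front
- lid_edge (a point): middle of the lid's +x edge, half way through the plate: the uppermost edge while it stands; axes as the lid
- lid_handle (a point): middle of the lid's bar handle; axes as the lid
- stand: fixed stainless wire drain stand, 130 mm (own x) by 170 mm (own y), origin at the centre of its underside; front is -x. Base top 12 mm high, stop strip 10 mm high in front of the lid's foot, wire backrest leaning back 0.2 rad and reaching 135 mm high, lower than the lid's top edge (142 mm)
- basket: loose wire basket, 0.25 kg, 88 mm (own x) by 140 mm (own y), walls 45 mm high, origin at the centre of its underside, z up; an upright bail at each y end carries a blue bar over its middle
- basket_grip (a point): middle of the basket's blue bar, 81 mm above its underside; the bar runs along own y, 140 mm long, 10 mm wide, 8 mm high; axes as the basket
- drip_tray: fixed shallow steel tray 130 mm (own x) by 180 mm (own y), 10 mm high, floor 4 mm up, on which the basket stands at the start; origin at the centre of its underside
- cassette: bystander: blue instrument cassette lying flat, 85 x 170 x 26 mm, origin at the centre of its underside
- spray: bystander: standing bottle, 68 mm across, 150 mm high, blue label, yellow cap, origin at the centre of its underside
- jar: bystander: glass jar with steel cap, 64 mm across, 85 mm high, origin at the centre of its underside
Mind the look-alikes: they are no part of the job. What is shaped like the lid but green is not meant.

How it is judged:
By the outcome, as a careful person would: the job done as asked, in the order asked, and still so for the second after the job is handed in, with the robot touching nothing.
It also fails if it takes over 69 s, if anything falls off the work surface, if the arm or the gripper's body presses on something with over 40 N, if the wrist force passes 120 N, or if a joint passes its speed limit or range.

## Working session

There is one attempt and no reset: what is moved stays moved. The work goes in short steps, Python scripts to look and compute and a tool call to move; the robot and the scene stay as the last step left them, time stands still between calls to the robot, and variables do not carry over. Pictures are saved under pics/ and viewed, about 8 in all and at most 12, crops included, and the job is handed in when it is done.

Besides the shell and the picture viewer there is one more tool, called by a JSON object that holds its "api" and its "payload". play_rows: Moves the arm, as the interface text tells. Its arguments: {"type":"object","properties":{"deltas":{"type":"array","items":{"type":"array","items":{"type":"number"}}},"grip_force":{"type":"number"}},"required":["deltas"]}

```bash
mkdir -p pics; python3 - <<'E'
from workcell import telemetry, vision
import cv2, numpy as np
print(telemetry.observe())
for n in ("scene","top"):
    cv2.imwrite(f"pics/{n}0.png", vision.grab_frame(n)[:,:,::-1])
    print(n, vision.camera_info(n))
E
```

```text
{'clock': 0.0, 'qpos': array([ 1.26881082,  0.52204511, -0.0362971 ,  1.60000811,  0.02118604,
        1.02111532, -0.11281823]), 'qd': array([-0.00184627,  0.00048409,  0.00051484, -0.00178258, -0.00067062,
        0.00054881,  0.00108312]), 'joint_efforts': array([ 1.49383754e-04, -9.27131367e+01,  1.97991706e+00, -3.69933307e+01,
        1.78651797e-02,  8.23347014e-03,  5.99324903e-05]), 'position': array([ 0.14344166, -0.60795898,  0.23070666]), 'tool_rot': array([-1.4958584 ,  1.56960494,  1.87745797]), 'force': array([ 0.12676061, -0.1535851 , -0.05566789]), 'moment': array([-0.00059225, -0.03967886, -0.00789046]), 'grip_width': 0.08508892105206481}
scene {'mtx': array([[494.99884435,   0.        , 329.16039508],
       [  0.        , 494.99884435, 200.16353329],
       [  0.        ,   0.        ,   1.        ]]), 'k1': -0.07675740966710312, 'rvec': array([ 0.8528494 ,  2.69726225, -0.89285997]), 'tvec': array([ 0.39803239, -0.18024816,  1.68059499])}
top {'mtx': array([[396.8097708 ,   0.        , 315.41499627],
       [  0.        , 396.8097708 , 194.41516767],
       [  0.        ,   0.        ,   1.        ]]), 'k1': -0.056465924125775724, 'rvec': array([ 2.14805078, -2.13839809,  0.15028683]), 'tvec': array([0.02999802, 0.5189281 , 1.11916207])}
```

View pics/scene0.png

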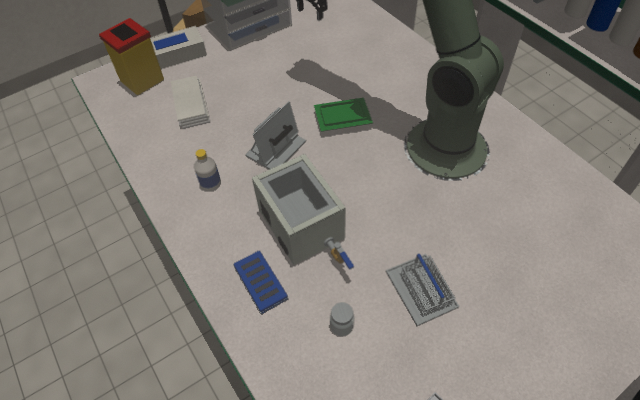

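View pics/top0.png

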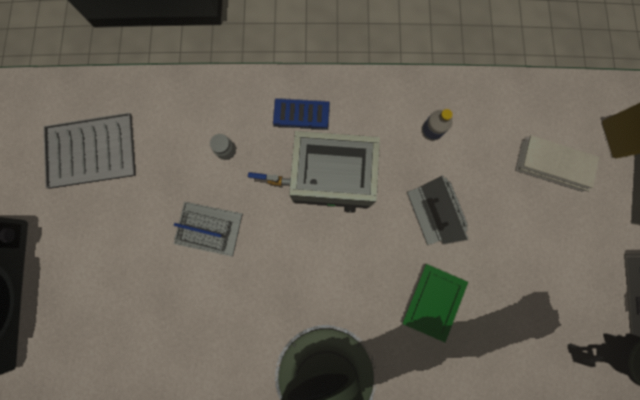

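```bash
cat > h.py <<'E'
import cv2, numpy as np
from workcell import telemetry, vision
def ray(ci,px):
    p=np.array(px,float).reshape(-1,2); K=ci["mtx"]
    n=cv2.undistortPoints(p.reshape(-1,1,2),K,np.array([ci["k1"],0,0,0,0.])).reshape(-1,2)
    R=cv2.Rodrigues(ci["rvec"])[0]; c=-R.T@ci["tvec"]
    return c,np.c_[n,np.ones(len(n))]@R
def plane(ci,px,z):
    c,d=ray(ci,px); return c+d*((z-c[2])/d[:,2])[:,None]
def proj(ci,P):
    return cv2.projectPoints(np.array(P,float).reshape(-1,3),ci["rvec"],ci["tvec"],ci["mtx"],np.array([ci["k1"],0,0,0,0.]))[0].reshape(-1,2)
def tri(ci1,p1,ci2,p2):
    c1,d1=ray(ci1,p1);c2,d2=ray(ci2,p2);d1=d1[0];d2=d2[0]
    s=np.linalg.lstsq(np.c_[d1,-d2],c2-c1,rcond=None)[0]
    a=c1+s[0]*d1;b=c2+s[1]*d2
    return (a+b)/2,np.linalg.norm(a-b)
E
python3 - <<'E'
from h import *
t=cv2.imread("pics/top0.png");s=cv2.imread("pics/scene0.png")
a=cv2.convertScaleAbs(cv2.resize(t[95:265,170:480],None,fx=2.5,fy=2.5,interpolation=2),alpha=1.5)
cv2.imwrite("pics/topz.png",a)
b=cv2.resize(s[100:330,230:470],None,fx=2.5,fy=2.5,interpolation=2)
cv2.imwrite("pics/scenez.png",cv2.convertScaleAbs(b,alpha=1.3))
for n in("top","scene"):
    ci=vision.camera_info(n);print(n,ray(ci,[[320,200]]))
E
```

```text
top (array([0.35091762, 0.02548619, 1.18275833]), array([[ 0.13121034, -0.00569303, -0.99150544]]))
scene (array([0.96562141, 0.71952641, 1.25106984]), array([[-0.3151545 , -0.50385283, -0.80445793]]))
```

View pics/topz.png

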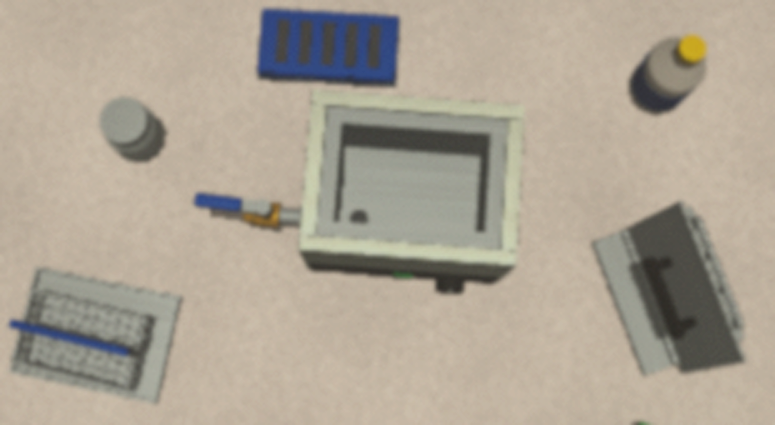

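View pics/scenez.png

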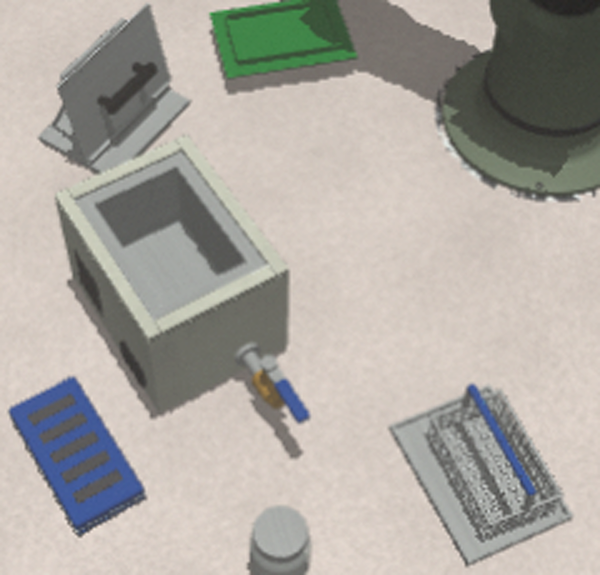

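```bash
python3 - <<'E'
from h import *
np.set_printoptions(precision=4,suppress=True)
T=vision.camera_info("top");S=vision.camera_info("scene")
t=lambda p:np.array(p,float)/2.5+[170,95]
s=lambda p:np.array(p,float)/2.5+[230,100]
C=plane(T,t([[315,90],[523,103],[517,266],[302,250]]),.17)
print("cleaner",C,C.mean(0)); 
for a,b in((0,1),(3,2),(3,0),(2,1)): v=C[b]-C[a];print(np.linalg.norm(v),np.degrees(np.arctan2(v[1],v[0])))
C=plane(S,s([[58,195],[182,137],[288,270],[155,335]]),.17)
print("cleanerS",C,C.mean(0))
for n,z,tp,sp in(("bar",.089,[[12,324],[130,350]],[[533,490],[473,390]]),("lever",.093,[[197,200],[240,205]],[[304,417],[280,383]]),
 ("lidtop",.142,[[682,205],[743,360]],[[60,88],[150,6]]),("handle",.1,[[655,262],[685,332]],[[105,103],[150,70]])):
    print(n,"T",plane(T,t(tp),z).round(4).tolist(),"S",plane(S,s(sp),z).round(4).tolist())
    for a,b in zip(tp,sp): print("  tri",tri(T,t(a),S,s(b)))
E
```

```text
cleaner [[ 0.6688  0.0838  0.17  ]
 [ 0.6555 -0.1362  0.17  ]
 [ 0.4819 -0.1266  0.17  ]
 [ 0.4976  0.0951  0.17  ]] [ 0.576 -0.021  0.17 ]
0.22032776174671667 -93.46383457661393
0.22218518467244677 -94.06144103642879
0.17156882743382712 -3.776218606848497
0.17388605219895226 -3.164010730116411
cleanerS [[ 0.6524 -0.1305  0.17  ]
 [ 0.4909 -0.1221  0.17  ]
 [ 0.502   0.1036  0.17  ]
 [ 0.6627  0.0908  0.17  ]] [ 0.577  -0.0145  0.17  ]
bar T [[0.4248, 0.4227, 0.089], [0.3971, 0.2891, 0.089]] S [[0.4251, 0.4269, 0.089], [0.3979, 0.3016, 0.089]]
  tri (array([0.4242, 0.4251, 0.0848]), np.float64(0.002569949993205016))
  tri (array([0.3948, 0.2948, 0.0764]), np.float64(0.007554211504929842))
lever T [[0.5649, 0.219, 0.093], [0.5594, 0.1705, 0.093]] S [[0.5673, 0.2243, 0.093], [0.5638, 0.1759, 0.093]]
  tri (array([0.5656, 0.2208, 0.0862]), np.float64(0.0017744794685956187))
  tri (array([0.5609, 0.1718, 0.0844]), np.float64(0.0003034482197119585))
lidtop T [[0.5521, -0.3094, 0.142], [0.3868, -0.3675, 0.142]] S [[0.5577, -0.3003, 0.142], [0.3879, -0.3608, 0.142]]
  tri (array([ 0.5537, -0.3126,  0.1297]), np.float64(0.002029111347839308))
  tri (array([ 0.3857, -0.3684,  0.1359]), np.float64(0.0036396153754993162))
handle T [[0.496, -0.2901, 0.1], [0.4188, -0.3204, 0.1]] S [[0.5085, -0.2822, 0.1], [0.4307, -0.2984, 0.1]]
  tri (array([ 0.4999, -0.297 ,  0.0811]), np.float64(0.003754968941702401))
  tri (array([ 0.4185, -0.3278,  0.0698]), np.float64(0.00608826802396326))
```

{"api": "play_rows", "payload": {"deltas": [[20, 20, 15, 0, 0, 2, 0], [43, 40, 10, 0, 0, 4, 0], [43, 40, 5, 0, 0, 5, 0], [43, 40, 0, 0, 0, 5, 0], [43, 40, 0, 0, 0, 5, 0], [43, 40, 0, 0, 0, 5, 0], [43, 40, 0, 0, 0, 5, 0], [43, 40, 0, 0, 0, 5, 0]], "grip_force": 40}}

```text
clock: 1.1
position: [0.4656, -0.3068, 0.2612]
tool_rot: [-0.987, 1.571, 3.018]
force: [0.9, -1.6, -0.1]
grip_width: -0.0001
```

{"api": "play_rows", "payload": {"deltas": [[15, 55, 0, 0, 0, 4, 0], [15, 58, 0, 0, 0, 4, 0], [10, 58, 0, 0, 0, 4, 0], [5, 58, 0, 0, 0, 4, 0], [5, 58, 0, 0, 0, 4, 0], [0, 58, 0, 0, 0, 4, 0], [0, 58, 0, 0, 0, 3, 0], [0, 50, 0, 0, 0, 2, 0]]}}

```text
clock: 2.1
position: [0.5141, 0.1468, 0.2612]
tool_rot: [-1.861, 1.571, 2.649]
force: [0.4, -0.7, -0.9]
grip_width: -0.0003
```

{"api": "play_rows", "payload": {"deltas": [[0, 40, -10, 0, 0, 0, 0], [0, 21, -45, 0, 0, 0, 0], [0, 0, -50, 0, 0, 0, 0], [0, 0, -50, 0, 0, 0, 0], [0, 0, -33, 0, 0, 0, 0], [10, 0, 0, 0, 0, 0, 0], [10, 0, 0, 0, 0, 0, 0], [10, 0, 0, 0, 0, 0, 0]]}}

```text
clock: 3.1
position: [0.5462, 0.2058, 0.0748]
tool_rot: [2.158, 1.569, 0.382]
force: [-3.3, 0.4, 0.4]
grip_width: -0.0001
```

{"api": "play_rows", "payload": {"deltas": [[10, 2, 0, 0, 0, 0, 0], [12, 1, 0, 0, 0, 0, 0], [11, -3, 0, 0, 0, 0, 0], [10, -5, 0, 0, 0, 0, 0], [9, -7, 0, 0, 0, 0, 0], [9, -9, 0, 0, 0, 0, 0], [6, -10, 0, 0, 0, 0, 0], [4, -8, 0, 0, 0, 0, 0]]}}

```text
clock: 4.1
position: [0.616, 0.1659, 0.0733]
tool_rot: [2.035, 1.571, 0.259]
force: [-2.1, 1.9, -0.4]
grip_width: 0.0001
```

{"api": "play_rows", "payload": {"deltas": [[0, -4, 0, 0, 0, 0, 0], [0, -3, 0, 0, 0, 0, 0], [0, -3, 0, 0, 0, 0, 0], [0, -2, 0, 0, 0, 0, 0], [0, 0, 0, 0, 0, 0, 0]]}}

```text
clock: 4.72
position: [0.6161, 0.1608, 0.0739]
tool_rot: [2.956, 1.562, 1.184]
force: [6.8, 27.7, -11.1]
grip_width: 0.0
```

{"api": "play_rows", "payload": {"deltas": [[0, 12, 0, 0, 0, 0, 0], [0, 20, 10, 0, 0, 0, 0], [0, 10, 50, 0, 0, 0, 30], [-20, 20, 50, 0, 0, 0, 50], [-45, 35, 40, 0, 0, 0, 50], [-45, 35, 0, 0, 0, 0, 50], [-45, 35, 0, 0, 0, 0, 50], [-40, 30, 0, 0, 0, 0, 50]]}}

```text
clock: 5.72
position: [0.4232, 0.3498, 0.2203]
tool_rot: [2.153, 1.57, 0.379]
force: [0.3, 0.9, 0.5]
grip_width: 0.0501
```

```bash
python3 - <<'E'
from h import *
print(telemetry.observe()["qpos"],telemetry.observe()["position"])
ci=vision.camera_info("wrist"); im=vision.grab_frame("wrist")
print(ray(ci,[[320,200]]))
cv2.imwrite("pics/w1.png",im[:,:,::-1]); cv2.imwrite("pics/t1.png",vision.grab_frame("top")[:,:,::-1])
t=cv2.imread("pics/t1.png")[95:265,170:480]
cv2.imwrite("pics/wt1.png",np.vstack([cv2.resize(im[:,:,::-1],(560,350)),cv2.convertScaleAbs(cv2.resize(t,None,fx=560/310,fy=1.46),alpha=1.4)]))
E
```

```text
[-0.36244536  0.46674969 -0.59409305  1.79289061  0.30989661  0.97503715
 -1.28630296] [0.42315409 0.34983968 0.22026854]
(array([0.43769326, 0.41597571, 0.36376507]), array([[-0.03023486, -0.2677156 , -0.96333056]]))
```

View pics/wt1.png

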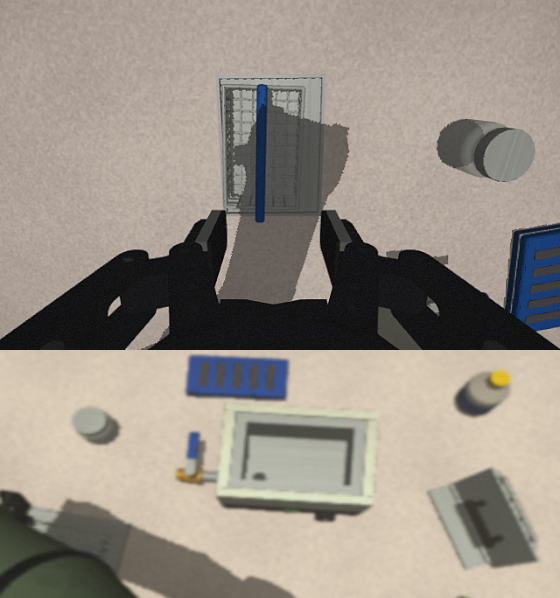

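```bash
python3 - <<'E'
from h import *
ci=vision.camera_info("wrist"); im=cv2.imread("pics/w1.png")
hsv=cv2.cvtColor(im,cv2.COLOR_BGR2HSV); m=cv2.inRange(hsv,(100,120,40),(130,255,255)); m[:,350:]=0; m[:,:250]=0
n,l,s,c=cv2.connectedComponentsWithStats(m); k=1+s[1:,4].argmax(); print(s[k])
ys,xs=np.where(l==k); a=ys.min()+2;b=ys.max()-2
pts=[[xs[ys==y].mean(),y] for y in(a,b)]
P=plane(ci,pts,.088);print(P,P.mean(0)); d=P[0]-P[1];print(np.linalg.norm(d),np.degrees(np.arctan2(d[1],d[0])))
s=telemetry.observe();r=s["tool_rot"];print(s["position"],"jaw angle",np.degrees(np.arctan2(np.cos(r[0]-r[2]),np.sin(r[0]-r[2]))))
E
```

```text
[ 292   96   13  158 1664]
[[0.42590519 0.42968603 0.088     ]
 [0.39606479 0.29832797 0.088     ]] [0.41098499 0.364007   0.088     ]
0.134704824443902 77.20141578610439
[0.4205939  0.35229396 0.22058264] jaw angle -11.30336382254748
```

{"api": "play_rows", "payload": {"deltas": [[-9, 12, -20, 0, 0, -1.5, 50], [0, 0, -50, 0, 0, 0, 50], [0, 0, -50, 0, 0, 0, 50], [0, 0, -33, 0, 0, 0, 50], [0, 0, 0, 0, 0, 0, 50], [0, 0, 0, 0, 0, 0, 5], [0, 0, 0, 0, 0, 0, 5], [0, 0, 0, 0, 0, 0, 5]], "grip_force": 50}}

```text
clock: 6.82
position: [0.4165, 0.3605, 0.0673]
tool_rot: [2.571, 1.569, 0.769]
force: [-4.3, 0.0, 7.1]
grip_width: 0.0089
```

{"api": "play_rows", "payload": {"deltas": [[0, 0, 0, 0, 0, 0, 5], [0, 0, 0, 0, 0, 0, 5], [0, 0, 15, 0, 0, 0, 5], [0, 0, 30, 0, 0, 0, 5]]}}

```text
clock: 7.32
position: [0.4159, 0.3597, 0.1119]
tool_rot: [-0.574, 1.569, -2.376]
force: [0.5, -0.2, -1.4]
grip_width: 0.0089
```

{"api": "play_rows", "payload": {"deltas": [[0, 0, 45, 0, 0, 0, 5], [5, -10, 50, 0, 0, 0, 5], [10, -30, 50, 0, 0, 1, 5], [25, -55, 15, 0, 0, 1.5, 5], [25, -55, 0, 0, 0, 1.5, 5], [25, -55, 0, 0, 0, 1.5, 5], [25, -55, 0, 0, 0, 1.5, 5], [25, -55, 0, 0, 0, 1.5, 5]]}}

```text
clock: 8.32
position: [0.5565, 0.0431, 0.2725]
tool_rot: [1.63, 1.57, -0.022]
force: [1.2, 1.3, -1.9]
grip_width: 0.0088
```

{"api": "play_rows", "payload": {"deltas": [[15, -40, 0, 0, 0, 1, 5], [4, -18, 0, 0, 0, 0, 5], [0, 0, 0, 0, 0, 0, 5], [0, 0, 0, 0, 0, 0, 5]]}}

```text
clock: 8.82
position: [0.5748, -0.0115, 0.2717]
tool_rot: [2.746, 1.57, 1.112]
force: [0.2, -0.1, -2.4]
grip_width: 0.0087
```

```bash
python3 - <<'E'
from h import *
s=telemetry.observe();r=s["tool_rot"];print(s["qpos"],s["position"],"jaw angle",np.degrees(np.arctan2(np.cos(r[0]-r[2]),np.sin(r[0]-r[2]))))
im=vision.grab_frame("wrist"); ci=vision.camera_info("wrist")
cv2.imwrite("pics/w2.png",im[:,:,::-1])
for P in proj(ci,[[.5765,-.018,.165],[s["position"][0],s["position"][1],s["position"][2]]]):print(P)
E
```

```text
[ 0.30454263  0.44314912 -0.5392686   1.6682292   0.24924018  1.09905637
 -0.36965448] [ 0.57482692 -0.01145505  0.27169842] jaw angle -3.638235586430448
[313.46092029 205.30844267]
[309.87262375 255.64701935]
```

View pics/w2.png

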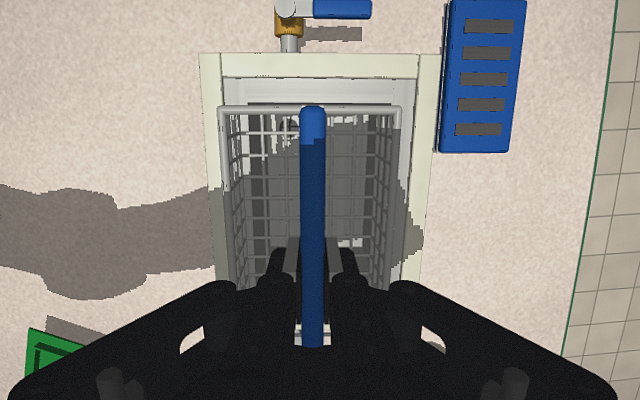

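```bash
python3 - <<'E'
from h import *
np.set_printoptions(precision=4,suppress=True)
ci=vision.camera_info("wrist")
A=plane(ci,[[200,53],[437,56],[222,78],[417,80]],.17)
B=plane(ci,[[312,105]],.272+.023);print(A,B)
d=A[1]-A[0];y=np.arctan2(d[1],d[0]);print(np.linalg.norm(d),np.degrees(y))
ex=np.array([np.cos(y),np.sin(y)]);ey=np.array([-ex[1],ex[0]])
print("centre",(A[0]+A[1])[:2]/2-.113*ey,(A[2]+A[3])[:2]/2-.097*ey)
print("basket centre",B[0,:2]-.07*ey)
E
```

```text
[[0.5037 0.0998 0.17  ]
 [0.6702 0.0876 0.17  ]
 [0.5172 0.082  0.17  ]
 [0.6562 0.0721 0.17  ]] [[0.5802 0.0576 0.295 ]]
0.16690328368682703 -4.18289410677897
centre [ 0.5787 -0.019 ] [ 0.5796 -0.0197]
basket centre [ 0.575  -0.0122]
```

{"api": "play_rows", "payload": {"deltas": [[3.5, -7, -10, 0, 0, 0, 5], [0, 0, -15, 0, 0, 0, 5], [0, 0, -20, 0, 0, 0, 5], [0, 0, -25, 0, 0, 0, 5], [0, 0, -25, 0, 0, 0, 5], [0, 0, -25, 0, 0, 0, 5], [0, 0, -12, 0, 0, 0, 5], [0, 0, -6, 0, 0, 0, 5]]}}

```text
clock: 9.88
position: [0.5785, -0.0197, 0.1325]
tool_rot: [-1.79, 1.57, 2.858]
force: [0.2, -0.0, -2.7]
grip_width: 0.009
```

{"api": "play_rows", "payload": {"deltas": [[0, 0, -2.5, 0, 0, 0, 5], [0, 0, -2, 0, 0, 0, 5], [0, 0, -2, 0, 0, 0, 5]]}}

```text
clock: 10.25
position: [0.5784, -0.0198, 0.1278]
tool_rot: [-0.436, 1.57, -2.071]
force: [-20.7, -0.7, 41.0]
grip_width: 0.0088
```

{"api": "play_rows", "payload": {"deltas": [[0, 0, 2.5, 0, 0, 0, 9], [0, 0, 0, 0, 0, 0, 20], [0, 0, 0, 0, 0, 0, 26], [0, 0, 20, 0, 0, 0, 26], [0, 0, 40, 0, 0, 0, 26], [0, 0, 50, 0, 0, 0, 30]]}}

```text
clock: 11.0
position: [0.5782, -0.0199, 0.2398]
tool_rot: [-1.699, 1.569, 2.948]
force: [0.4, -0.4, -0.9]
grip_width: 0.0299
```

```bash
python3 - <<'E'
from h import *
s=telemetry.observe();print(s["qpos"].tolist(),s["position"],s["tool_rot"],s["force"])
cv2.imwrite("pics/w3.png",vision.grab_frame("wrist")[:,:,::-1])
E
```

```text
[0.3084321928510264, 0.4815330604308481, -0.5288444576742634, 1.6956487578821624, 0.2737081427963658, 1.040274564226084, -0.3757289128879212] [ 0.57823622 -0.01988083  0.23980433] [-1.69916059  1.56928469  2.94839628] [ 0.39054821 -0.43895731 -0.88192708]
```

```bash
cat > kin.py <<'E'
import numpy as np, itertools
from scipy.spatial.transform import Rotation as R
from scipy.optimize import least_squares
D=[([1.26881082,.52204511,-.0362971,1.60000811,.02118604,1.02111532,-.11281823],[.14344166,-.60795898,.23070666],[-1.4958584,1.56960494,1.87745797]),
([-.36244536,.46674969,-.59409305,1.79289061,.30989661,.97503715,-1.28630296],[.42315,.34984,.22027],[2.153,1.57,.379]),
([.30454263,.44314912,-.5392686,1.6682292,.24924018,1.09905637,-.36965448],[.57482692,-.01145505,.27169842],[2.746,1.57,1.112]),
([.30843219,.48153306,-.52884446,1.69564876,.27370814,1.04027456,-.37572891],[.57823622,-.01988083,.23980433],[-1.69916059,1.56928469,2.94839628])]
def fk(q,p,sg):
    z=lambda a:R.from_euler('z',a);y=lambda a:R.from_euler('y',a)
    r=z(p[0]+sg[0]*q[0]);x=np.array([0,0,p[1]]);js=[x]
    r=r*y(q[1])*z(sg[1]*q[2]); x=x+r.apply([p[2],p[9],p[3]]);js.append(x)
    r=r*y(q[3])*z(sg[2]*q[4]); x=x+r.apply([p[4],p[10],p[5]]);js.append(x)
    r=r*y(q[5])*z(sg[3]*q[6]+p[6]); x=x+r.apply([0,0,p[7]]);js.append(x)
    return x,r,js   # tool axis = local z
def tool(e): return R.from_euler('xyz',e)
def res(p,sg):
    o=[]
    for q,x,e in D:
        X,r,_=fk(q,p,sg);T=tool(e)
        o+=list((X-x)*1)+list((r.apply([0,0,1])-T.apply([1,0,0]))*.3)+list((r.apply([0,1,0])-T.apply([0,1,0]))*.3)
    o+=list(np.array([p[2],p[4],p[9],p[10]])*.01)
    return o
def fit():
    best=None
    for sg in itertools.product((1,-1),repeat=4):
        for t0 in(0,3.14,1.57,-1.57):
          for b0 in(0,3.14):
            s=least_squares(res,[b0,.35,0,.4,0,.4,t0,.3,0,0,0],args=(sg,))
            if best is None or s.cost<best[0]-1e-9:best=(s.cost,sg,s.x)
    return best
if __name__=="__main__":
    c,sg,p=fit();print(c,sg,p.round(4).tolist())
    print(np.abs(np.array(res(p,sg))).max())
    for q,_,_ in D: print([j.round(3).tolist() for j in fk(q,p,sg)[2]])
E
python3 kin.py
```

```text
5.831872785042004e-07 (-1, -1, -1, -1) [-0.0799, 0.4637, 0.0003, 0.5401, -0.0019, 0.4165, 1.4908, 0.4839, 1.8023, -0.0389, 0.0299]
0.0005837827861619078
[[0.0, 0.0, 0.464], [0.022, -0.273, 0.931], [0.144, -0.608, 0.715], [0.144, -0.608, 0.231]]
[[0.0, 0.0, 0.464], [0.261, 0.042, 0.936], [0.422, 0.35, 0.704], [0.423, 0.35, 0.22]]
[[0.0, 0.0, 0.464], [0.219, -0.125, 0.943], [0.575, -0.012, 0.756], [0.575, -0.012, 0.272]]
[[0.0, 0.0, 0.464], [0.235, -0.132, 0.933], [0.579, -0.021, 0.724], [0.578, -0.02, 0.24]]
```

{"api": "play_rows", "payload": {"deltas": [[0, 0, 40, 0, 0, 0, 30], [-15, -45, 40, 0, 0, 0, 30], [-20, -50, 25, 0, 0, 0, 30], [-25, -50, 5, 0, 0, 0, 30], [-25, -55, 0, 0, 0, 0, 30], [-25, -55, 0, 0, 0, 0, 30], [-18, -45, 0, 0, 0, 0, 30], [0, -10, 0, 0, 0, 0, 30]]}}

```text
clock: 12.05
position: [0.4489, -0.333, 0.349]
tool_rot: [-0.621, 1.57, -2.262]
force: [1.7, 0.8, 0.3]
grip_width: 0.0299
```

```bash
python3 - <<'E'
from h import *
s=telemetry.observe();print(s["qpos"].tolist(),s["position"].tolist(),s["tool_rot"].tolist())
ci=vision.camera_info("wrist");im=vision.grab_frame("wrist")[:,:,::-1]
np.save("ci4.npy",ci,allow_pickle=True)
cv2.imwrite("pics/w4.png",im); sc=vision.grab_frame("scene")[:,:,::-1]; cv2.imwrite("pics/s4.png",sc)
cv2.imwrite("pics/v4.png",np.hstack([cv2.resize(im[:,100:540],(440,400)),sc[0:400,230:590]]))
E
```

```text
[0.856212905264651, 0.3362198118631828, -0.43392903604093597, 1.6020757294446013, 0.1484533693976476, 1.2361486882589716, 0.32500466191498845] [0.44886071069533734, -0.33302445517313634, 0.3489994922769779] [-0.6210843988570647, 1.5697632074168295, -2.261614410870391]
```

View pics/v4.png

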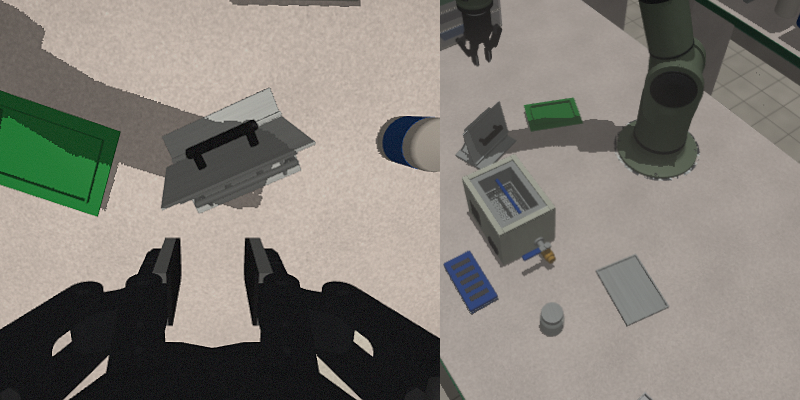

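```bash
python3 - <<'E'
from h import *
np.set_printoptions(precision=4,suppress=True)
ci=np.load("ci4.npy",allow_pickle=True).item(); im=cv2.imread("pics/w4.png")
A=plane(ci,[[262,206],[414,141]],.1415);d=A[1]-A[0];print("edge",A,A.mean(0),np.linalg.norm(d))
yaw=np.arctan2(d[1],d[0]);print("edge dir",np.degrees(yaw))
nh=np.array([-np.sin(yaw),np.cos(yaw),0]);u=np.array([0,0,1.]);x=-nh*np.sin(.2)+u*np.cos(.2);z=nh*np.cos(.2)+u*np.sin(.2)
E=A.mean(0);H=E-.066*x+.028*z;print("handle mid",H,"z",z)
# handle by dark mask
g=im.max(2); m=((g<60)*255).astype(np.uint8);m[:110]=0;m[180:]=0;m[:,:270]=0;m[:,380:]=0
n,l,s,c=cv2.connectedComponentsWithStats(m);k=1+s[1:,4].argmax();print(s[k],c[k])
top=plane(ci,[[286,155],[356,125]],H[2]);print("handle bar ends at H z",top,top.mean(0))
S=vision.camera_info("scene");print("predicted scene px",proj(S,[H,E,A[0],A[1]]),"wrist",proj(ci,[H,H+.048*d/np.linalg.norm(d),H-.048*d/np.linalg.norm(d)]))
E
```

```text
edge [[ 0.3908 -0.3667  0.1415]
 [ 0.5607 -0.3055  0.1415]] [ 0.4757 -0.3361  0.1415] 0.18052941455450455
edge dir 19.791620843603216
handle mid [ 0.462  -0.2979  0.0824] z [-0.3319  0.9222  0.1987]
[ 285  120   74   50 1149] [322.4169 141.6388]
handle bar ends at H z [[ 0.4175 -0.3191  0.0824]
 [ 0.5067 -0.288   0.0824]] [ 0.4621 -0.3036  0.0824]
predicted scene px [[282.353  135.9357]
 [270.8186 117.8362]
 [288.314  101.8755]
 [252.3544 134.7331]] wrist [[320.2508 135.5709]
 [356.1939 119.6951]
 [285.1359 151.155 ]]
```

```bash
cat > ik.py <<'E'
from kin import *
P=fit() if not __import__('os').path.exists('fit.npy') else np.load('fit.npy',allow_pickle=True)
np.save('fit.npy',np.array(P,dtype=object),allow_pickle=True); sg,p=P[1],P[2]
LO=np.array([-2.91,-.3,-1.5,.17,-1.26,.16,-2.52]);HI=np.array([2.91,2.13,1.42,2.43,4.41,1.93,2.52])
def err(q,x,M):
    X,r,_=fk(q,p,sg); return np.r_[X-x,(r.apply([0,0,1])-M[:,0])*.3,(r.apply([0,1,0])-M[:,1])*.3]
def ik(x,M,q0):
    return least_squares(lambda q:np.r_[err(q,x,M),(q-q0)*1e-3],np.clip(q0,LO+.01,HI-.01),bounds=(LO,HI))
E
cat > t.py <<'E'
from ik import *
np.set_printoptions(precision=3,suppress=True)
q0=np.array([.8562,.3362,-.4339,1.6021,.1485,1.2361,.325])
H=np.array([.462,-.300,.083]);zl=np.array([-.3319,.9222,.1987]);zl/=np.linalg.norm(zl);e=np.array([.941,.3386,0])
xl=np.cross(e,zl)
rng=np.random.default_rng(0)
for s in(-1,1):
    y=-s*xl*np.sign(xl[2]);M=np.c_[-zl,y,np.cross(-zl,y)]
    for off in((0,0,0),(0,.06*1,.3)):
        best=None;sol=[]
        for k in range(30):
            qs=q0 if k==0 else rng.uniform(LO,HI)
            r=ik(H-.015*zl+np.array(off),M,qs); en=np.linalg.norm(err(r.x,H-.015*zl+np.array(off),M))
            if en<4e-3: sol.append((np.abs(r.x-q0).max(),r.x,en))
        sol.sort(key=lambda t:t[0]);print("y",y,off,len(sol))
        for d,q,en in sol[:2]: print("  ",q,round(en,4),[j.round(2).tolist() for j in fk(q,p,sg)[2]])
E
python3 t.py
```

```text
y [ 0.067 -0.187  0.98 ] (0, 0, 0) 1
   [-1.493  2.027  0.911  2.287 -1.26   0.16  -1.188] 0.001 [[0.0, 0.0, 0.46], [0.1, 0.49, 0.25], [0.31, 0.13, 0.18], [0.47, -0.31, 0.08]]
y [ 0.067 -0.187  0.98 ] (0, 0.06, 0.3) 5
   [-1.513  1.376  1.42   2.402  0.157  0.272 -1.847] 0.0001 [[0.0, 0.0, 0.46], [0.08, 0.52, 0.61], [0.31, 0.19, 0.48], [0.47, -0.25, 0.38]]
   [-1.513  1.375  1.42   2.402  0.158  0.271 -1.847] 0.0 [[0.0, 0.0, 0.46], [0.08, 0.52, 0.61], [0.31, 0.19, 0.48], [0.47, -0.25, 0.38]]
y [-0.067  0.187 -0.98 ] (0, 0, 0) 20
   [-0.373  1.427 -0.226  2.151  1.578  1.6   -0.508] 0.0 [[0.0, 0.0, 0.46], [0.52, 0.12, 0.53], [0.31, 0.13, 0.18], [0.47, -0.31, 0.08]]
   [-0.587  1.425 -0.006  2.151  1.506  1.326 -0.523] 0.0 [[0.0, 0.0, 0.46], [0.49, 0.23, 0.54], [0.31, 0.13, 0.18], [0.47, -0.31, 0.08]]
y [-0.067  0.187 -0.98 ] (0, 0.06, 0.3) 22
   [-0.241  0.72  -0.629  2.344  1.292  1.803 -0.026] 0.0 [[0.0, 0.0, 0.46], [0.37, 0.03, 0.85], [0.31, 0.19, 0.48], [0.47, -0.25, 0.38]]
   [-0.209  0.733 -0.674  2.344  1.294  1.835 -0.033] 0.0 [[0.0, 0.0, 0.46], [0.38, 0.02, 0.85], [0.31, 0.19, 0.48], [0.47, -0.25, 0.38]]
```

```bash
cat > t2.py <<'E'
from ik import *
np.set_printoptions(precision=3,suppress=True)
q=np.array([.8562,.3362,-.4339,1.6021,.1485,1.2361,.325]); x0=np.array([.449,-.333,.349])
M0=tool([-0.6210844,1.5697632,-2.2616144])
H=np.array([.462,-.300,.083]);zl=np.array([-.3319,.9222,.1987]);zl/=np.linalg.norm(zl);e=np.array([.941,.3386,0])
xl=np.cross(e,zl);y=-xl*np.sign(xl[2]);M1=R.from_matrix(np.c_[-zl,y,np.cross(-zl,y)])
dr=(M1*M0.inv()).as_rotvec();print("rotvec deg",np.degrees(dr),np.degrees(np.linalg.norm(dr)))
X1=H+.065*zl+[0,0,.27];X2=H+.065*zl
N=14
for k in range(1,N+1):
    f=k/N;x=x0+(X1-x0)*f;M=(R.from_rotvec(dr*f)*M0).as_matrix()
    qn=ik(x,M,q).x;print(k,qn,"dq",np.abs(qn-q).max().round(2),"err",np.linalg.norm(err(qn,x,M)).round(4),"wr",fk(qn,p,sg)[2][2]);q=qn
for k in range(1,7):
    x=X1+(X2-X1)*k/6;qn=ik(x,M,q).x;print("d",qn,np.linalg.norm(err(qn,x,M)).round(4));q=qn
print("X1",X1,"X2",X2,"dx",(X1-x0)*1000)
E
python3 t2.py
```

```text
rotvec deg [-72.342  54.771  92.999] 129.93031236732006
1 [ 0.764  0.332 -0.448  1.606  0.267  1.265  0.298] dq 0.12 err 0.0 wr [ 0.479 -0.281  0.831]
2 [ 0.669  0.332 -0.464  1.621  0.382  1.295  0.267] dq 0.12 err 0.0 wr [ 0.503 -0.226  0.823]
3 [ 0.574  0.337 -0.482  1.645  0.494  1.329  0.237] dq 0.11 err 0.0 wr [ 0.52  -0.17   0.809]
4 [ 0.482  0.347 -0.5    1.679  0.6    1.364  0.207] dq 0.11 err 0.0 wr [ 0.531 -0.114  0.79 ]
5 [ 0.391  0.362 -0.518  1.721  0.7    1.402  0.178] dq 0.1 err 0.0 wr [ 0.534 -0.059  0.765]
6 [ 0.304  0.382 -0.535  1.772  0.793  1.442  0.151] dq 0.09 err 0.0 wr [ 0.53  -0.007  0.737]
7 [ 0.218  0.407 -0.551  1.829  0.877  1.484  0.124] dq 0.09 err 0.0 wr [0.518 0.042 0.705]
8 [ 0.136  0.437 -0.566  1.893  0.953  1.527  0.097] dq 0.08 err 0.0 wr [0.5   0.086 0.67 ]
9 [ 0.056  0.472 -0.578  1.963  1.021  1.57   0.069] dq 0.08 err 0.0 wr [0.475 0.124 0.634]
10 [-0.023  0.514 -0.589  2.038  1.08   1.613  0.041] dq 0.08 err 0.0 wr [0.444 0.156 0.597]
11 [-0.099  0.561 -0.597  2.118  1.13   1.657  0.009] dq 0.08 err 0.0 wr [0.408 0.18  0.56 ]
12 [-0.176  0.616 -0.602  2.202  1.17   1.699 -0.028] dq 0.08 err 0.0 wr [0.368 0.197 0.525]
13 [-0.253  0.68  -0.604  2.289  1.201  1.741 -0.071] dq 0.09 err 0.0 wr [0.325 0.206 0.492]
14 [-0.332  0.755 -0.602  2.38   1.22   1.779 -0.126] dq 0.09 err 0.0 wr [0.28  0.206 0.462]
d [-0.356  0.882 -0.567  2.372  1.249  1.769 -0.239] 0.0
d [-0.375  1.005 -0.532  2.35   1.284  1.761 -0.333] 0.0
d [-0.389  1.12  -0.499  2.315  1.322  1.754 -0.407] 0.0
d [-0.399  1.228 -0.467  2.27   1.362  1.748 -0.462] 0.0
d [-0.408  1.327 -0.438  2.214  1.4    1.743 -0.5  ] 0.0
d [-0.415  1.42  -0.411  2.15   1.437  1.737 -0.523] 0.0
X1 [ 0.44  -0.24   0.366] X2 [ 0.44  -0.24   0.096] dx [-8.573 92.94  16.915]
```

{"api": "play_rows", "payload": {"deltas": [[-0.5, 5.8, 1, -4.52, 3.42, 5.81, 40], [-0.5, 5.8, 1, -4.52, 3.42, 5.81, 40], [-0.5, 5.8, 1, -4.52, 3.42, 5.81, 40], [-0.5, 5.8, 1, -4.52, 3.42, 5.81, 40], [-0.5, 5.8, 1, -4.52, 3.42, 5.81, 40], [-0.5, 5.8, 1, -4.52, 3.42, 5.81, 40], [-0.5, 5.8, 1, -4.52, 3.42, 5.81, 40], [-0.5, 5.8, 1, -4.52, 3.42, 5.81, 40]]}}

```text
clock: 13.15
position: [0.4477, -0.2814, 0.3574]
tool_rot: [-1.01, 0.8, -1.785]
force: [0.6, -0.4, 0.9]
grip_width: 0.04
```

{"api": "play_rows", "payload": {"deltas": [[-0.5, 5.8, 1, -4.52, 3.42, 5.81, 40], [-0.5, 5.8, 1, -4.52, 3.42, 5.81, 40], [-0.5, 5.8, 1, -4.52, 3.42, 5.81, 40], [-0.5, 5.8, 1, -4.52, 3.42, 5.81, 40], [-0.5, 5.8, 1, -4.52, 3.42, 5.81, 40], [-0.5, 5.8, 1, -4.52, 3.42, 5.81, 40], [-0.5, 5.8, 1, -4.52, 3.42, 5.81, 40], [-0.5, 5.8, 1, -4.52, 3.42, 5.81, 40]]}}

```text
clock: 14.15
position: [0.4434, -0.2351, 0.3652]
tool_rot: [-1.576, 0.2, -1.22]
force: [-0.3, -0.1, 0.3]
grip_width: 0.0397
```

```bash
cat > st.py <<'E'
from ik import *
from workcell import telemetry
np.set_printoptions(precision=3,suppress=True)
H=np.array([.462,-.300,.083]);zl=np.array([-.3319,.9222,.1987]);zl/=np.linalg.norm(zl);e=np.array([.941,.3386,0])
xl=np.cross(e,zl);y=-xl*np.sign(xl[2]);M1=R.from_matrix(np.c_[-zl,y,np.cross(-zl,y)])
s=telemetry.observe();T=tool(s["tool_rot"])
print("t",s["clock"],"q",s["qpos"],"pos",s["position"],"F",s["force"],"w",s["grip_width"])
print("turn left deg",np.degrees((M1*T.inv()).as_rotvec()),"to pre",(H+.065*zl-s["position"])*1000,"to grasp",(H-.015*zl-s["position"])*1000)
print("wrist",fk(s["qpos"],p,sg)[2][1:3])
E
python3 st.py
```

```text
t 14.15 q [ 0.131  0.38  -0.6    2.394  1.5    1.615  0.415] pos [ 0.443 -0.235  0.365] F [-0.316 -0.114  0.347] w 0.03967152422158904
turn left deg [ 0.094 -0.27  -0.383] to pre [  -3.007   -4.936 -269.289] to grasp [  23.544  -78.709 -285.185]
wrist [array([ 0.21 , -0.077,  0.957]), array([0.317, 0.054, 0.575])]
```

```bash
python3 - <<'E'
from workcell import telemetry
s=telemetry.observe();print(s["qpos"].tolist(),s["position"].tolist(),s["tool_rot"].tolist())
import re
c=open('kin.py').read()
c=c.replace("[-1.69916059,1.56928469,2.94839628])]","[-1.69916059,1.56928469,2.94839628]),\n([0.856212905264651,0.3362198118631828,-0.43392903604093597,1.6020757294446013,0.1484533693976476,1.2361486882589716,0.32500466191498845],[0.44886071,-0.33302446,0.34899949],[-0.6210844,1.5697632,-2.2616144]),\n(%s,%s,%s)]"%(s["qpos"].tolist(),s["position"].tolist(),s["tool_rot"].tolist()))
c=c.replace("r.apply([0,0,p[7]])","r.apply(R.from_euler('z',-(sg[3]*q[6]+p[6])).apply([p[8],p[11],p[7]]))").replace("t0,.3,0,0,0]","t0,.3,0,0,0,0]").replace("p[9],p[10]])*.01","p[8],p[9],p[10],p[11]])*.003")
open('kin.py','w').write(c)
E
rm -f fit.npy; python3 kin.py
```

```text
[0.1306253030297947, 0.3804334702121586, -0.5999621717993192, 2.3937514024239706, 1.5001255597951595, 1.6145306253592175, 0.4153760324106714] [0.4434342521922818, -0.23512372446316887, 0.3652043183507713] [-1.5758770137676927, 0.20008109667362062, -1.2196543337035515]
4.030485849236196e-05 (-1, -1, -1, -1) [-0.0067, 0.3135, -0.0082, 0.5359, -0.0016, 0.4218, 1.5649, 0.3279, 0.0036, -0.0537, 0.0009, 0.0009]
0.0063699042337689304
[[0.0, 0.0, 0.314], [0.025, -0.266, 0.781], [0.145, -0.606, 0.562], [0.144, -0.602, 0.234]]
[[0.0, 0.0, 0.314], [0.263, 0.045, 0.782], [0.428, 0.354, 0.547], [0.426, 0.351, 0.219]]
[[0.0, 0.0, 0.314], [0.221, -0.124, 0.789], [0.58, -0.012, 0.599], [0.577, -0.012, 0.271]]
[[0.0, 0.0, 0.314], [0.237, -0.13, 0.779], [0.584, -0.02, 0.567], [0.58, -0.02, 0.239]]
[[0.0, 0.0, 0.314], [0.085, -0.179, 0.814], [0.452, -0.334, 0.677], [0.449, -0.332, 0.349]]
[[0.0, 0.0, 0.314], [0.212, -0.079, 0.802], [0.337, 0.069, 0.427], [0.443, -0.235, 0.365]]
```

```bash
python3 - <<'E'
from ik import *
np.set_printoptions(precision=3,suppress=True)
D_=D[-1];q=np.array(D_[0]);X=fk(q,p,sg)[0];M=fk(q,p,sg)[1]
M=np.c_[M.apply([0,0,1]),M.apply([0,1,0])]
d=np.array([-.003,-.005,-.2693])
for k in range(1,8):
    x=X+d*min(k,6)/6+(np.array([.0265,-.0738,-.016]) if k==7 else 0)
    q=ik(x,M,q).x;print(q,np.linalg.norm(err(q,x,M)).round(4),fk(q,p,sg)[2][1:3])
E
```

```text
[ 0.106  0.504 -0.586  2.424  1.525  1.656  0.274] 0.0 [array([ 0.271, -0.08 ,  0.772]), array([0.336, 0.068, 0.382])]
[ 0.334  0.73  -0.905  2.43   1.563  1.93   0.182] 0.003 [array([ 0.349, -0.166,  0.688]), array([0.339, 0.068, 0.337])]
[ 0.259  0.837 -0.796  2.43   1.591  1.93   0.062] 0.0038 [array([ 0.394, -0.152,  0.648]), array([0.34 , 0.067, 0.292])]
[ 0.201  0.948 -0.704  2.43   1.628  1.93  -0.054] 0.0006 [array([ 0.433, -0.139,  0.603]), array([0.334, 0.065, 0.247])]
[ 0.159  1.059 -0.625  2.407  1.665  1.93  -0.146] 0.0 [array([ 0.465, -0.127,  0.554]), array([0.332, 0.064, 0.202])]
[ 0.129  1.167 -0.56   2.369  1.704  1.93  -0.218] 0.0 [array([ 0.49 , -0.117,  0.504]), array([0.332, 0.063, 0.157])]
[ 0.245  1.159 -0.431  2.306  1.924  1.839 -0.111] 0.0 [array([ 0.468, -0.175,  0.514]), array([ 0.359, -0.011,  0.141])]
```

{"api": "play_rows", "payload": {"deltas": [[8, -21, -5, 0, 0, 0, 40], [7, -21, -15, 0, -0.2, -0.3, 40], [0, 0, -35, 0, 0, 0, 40], [0, 0, -40, 0, 0, 0, 40], [0, 0, -40, 0, 0, 0, 40], [0, 0, -20, 0, 0, 0, 40], [0, 0, 0, 0, 0, 0, 40]]}}

```text
clock: 15.02
position: [0.4581, -0.2777, 0.2088]
tool_rot: [-1.573, 0.202, -1.229]
force: [-0.2, 0.3, 0.2]
grip_width: 0.04
```

```bash
python3 st.py
```

```text
t 15.025 q [ 0.158  0.819 -0.493  2.404  1.715  1.721  0.036] pos [ 0.458 -0.278  0.209] F [-0.158  0.314  0.152] w 0.04004701898020782
turn left deg [-0.074 -0.143  0.183] to pre [ -17.69    37.646 -112.863] to grasp [   8.86   -36.126 -128.758]
wrist [array([ 0.39 , -0.117,  0.666]), array([0.354, 0.026, 0.271])]
```

{"api": "play_rows", "payload": {"deltas": [[-6, 10, -5, 0, 0, 0, 40], [-5, 9, -20, 0, 0, 0, 40], [0, 0, -35, 0, 0, 0, 40], [0, 0, -35, 0, 0, 0, 40], [0, 0, -22, 0, 0, 0, 40], [0, 0, 0, 0, 0, 0, 40]]}}

```text
clock: 15.78
position: [0.4466, -0.2593, 0.0929]
tool_rot: [-1.572, 0.201, -1.231]
force: [0.4, -0.1, 0.4]
grip_width: 0.0402
```

```bash
python3 st.py; python3 - <<'E'
from h import *
ci=vision.camera_info("wrist");im=vision.grab_frame("wrist")[:,:,::-1];cv2.imwrite("pics/w5.png",im)
np.save("ci5.npy",ci,allow_pickle=True);print(ray(ci,[[320,200]]))
H=np.array([.462,-.300,.083]);e=np.array([.941,.3386,0]);print(proj(ci,[H,H+.048*e,H-.048*e]))
t=vision.grab_frame("top")[:,:,::-1];s=vision.grab_frame("scene")[:,:,::-1]
cv2.imwrite("pics/v5.png",np.vstack([cv2.resize(im,(560,350)),np.hstack([cv2.resize(t[130:290,280:500],(300,218)),cv2.resize(s[60:280,220:480],(260,218))])]))
E
```

```text
t 15.775 q [ 0.093  1.139 -0.448  2.347  1.737  1.824 -0.21 ] pos [ 0.447 -0.259  0.093] F [ 0.43  -0.136  0.447] w 0.04017067900073559
turn left deg [-0.008 -0.064  0.286] to pre [-6.213 19.193  3.01 ] to grasp [ 20.337 -54.579 -12.885]
wrist [array([ 0.486, -0.101,  0.524]), array([0.343, 0.045, 0.154])]
(array([ 0.33782218, -0.14952577,  0.1222289 ]), array([[ 0.56769315, -0.79469547, -0.21627562]]))
[[314.98441231 222.60778053]
 [314.72767404 292.46586856]
 [315.26255831 143.00296616]]
```

View pics/v5.png

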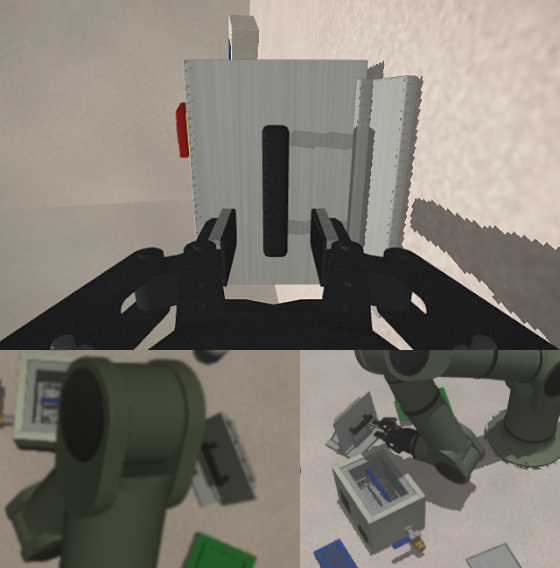

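{"api": "play_rows", "payload": {"deltas": [[5, -14, -3, 0, 0, 0.3, 40], [5, -14, -3, 0, 0, 0, 40], [5, -14, -4, 0, 0, 0, 40], [5, -12, -3, 0, 0, 0, 40], [0, 0, 0, 0, 0, 0, 40], [0, 0, 0, 0, 0, 0, 25], [0, 0, 0, 0, 0, 0, 14], [0, 0, 0, 0, 0, 0, 10]], "grip_force": 100}}

```text
clock: 16.92
position: [0.4667, -0.3134, 0.0801]
tool_rot: [-1.572, 0.201, -1.225]
force: [-2.3, 6.3, 1.2]
grip_width: 0.0155
```

{"api": "play_rows", "payload": {"deltas": [[0, 0, 0, 0, 0, 0, 10], [0, 0, 0, 0, 0, 0, 10]]}}

```text
clock: 17.18
position: [0.4667, -0.3134, 0.0801]
tool_rot: [-1.572, 0.2, -1.225]
force: [-3.5, 7.3, 0.4]
grip_width: 0.0159
```

```bash
python3 st.py
```

```text
t 17.175 q [ 0.181  1.141 -0.358  2.303  1.898  1.768 -0.145] pos [ 0.467 -0.313  0.08 ] F [-3.489  7.266  0.408] w 0.015866539698056358
turn left deg [-0.008 -0.057 -0.037] to pre [-26.313  73.313  15.807] to grasp [ 0.238 -0.459 -0.088]
wrist [array([ 0.473, -0.144,  0.527]), array([ 0.361, -0.01 ,  0.143])]
```

{"api": "play_rows", "payload": {"deltas": [[0, 0, 4, 0, 0, 0, 10], [0, 0, 8, 0, 0, 0, 10], [0, 0, 15, 0, 0, 0, 10], [0, 0, 25, 0, 0, 0, 10], [0, 0, 35, 0, 0, 0, 10], [0, 0, 45, 0, 0, 0, 10], [0, 0, 50, 0, 0, 0, 10], [0, 0, 45, 0, 0, 0, 10]]}}

```text
clock: 18.18
position: [0.466, -0.314, 0.3098]
tool_rot: [-1.571, 0.199, -1.226]
force: [1.5, -0.5, -3.2]
grip_width: 0.0156
```

{"api": "play_rows", "payload": {"deltas": [[0, 0, 30, 0, 0, 0, 10], [0, 0, 15, 0, 0, 0, 10], [0, 0, 5, 0, 0, 0, 10], [0, 0, 0, 0, 0, 0, 10]]}}

```text
clock: 18.68
position: [0.4663, -0.3141, 0.3574]
tool_rot: [-1.571, 0.2, -1.226]
force: [0.3, 0.1, -3.5]
grip_width: 0.016
```

```bash
cat > st2.py <<'E'
from ik import *
from workcell import telemetry
import sys
np.set_printoptions(precision=3,suppress=True)
s=telemetry.observe();T=tool(s["tool_rot"]);yw=np.radians(-3.8)
M=R.from_matrix(np.c_[[0,0,-1.],[np.cos(yw),np.sin(yw),0],np.cross([0,0,-1.],[np.cos(yw),np.sin(yw),0])])
X1=np.array([.578,-.019,.36]);dr=(M*T.inv()).as_rotvec()
print("t",s["clock"],"q",s["qpos"],"pos",s["position"],"F",s["force"],"Mo",s["moment"],"w",s["grip_width"])
print("turn left deg",np.degrees(dr),"shift",(X1-s["position"])*1000)
if len(sys.argv)>1:
    q=s["qpos"];X0=fk(q,p,sg)[0];N=18
    for k in range(1,N+1):
        f=k/N;Mk=(R.from_rotvec(dr*f)*T).as_matrix();x=X0+(X1-X0)*f;q=ik(x,Mk,q).x
        if k%3==0:print(k,q,np.linalg.norm(err(q,x,Mk)).round(3),"xl",-Mk[:,1],"zl",-Mk[:,0])
E
python3 st2.py 1
```

```text
t 18.675 q [ 0.262  0.404 -0.477  2.362  1.709  1.487  0.443] pos [ 0.466 -0.314  0.357] F [ 0.25   0.094 -3.49 ] Mo [1.66  0.611 0.04 ] w 0.016034936381314712
turn left deg [ 72.448 -54.665 -92.843] shift [111.728 295.124   2.602]
3 [ 0.21   0.405 -0.533  2.12   1.358  1.525  0.413] 0.0 xl [-0.162 -0.375  0.913] zl [-0.124  0.925  0.359]
6 [ 0.196  0.427 -0.557  1.882  1.086  1.582  0.34 ] 0.0 xl [-0.414 -0.477  0.775] zl [0.045 0.84  0.541]
9 [ 0.207  0.447 -0.567  1.682  0.851  1.613  0.214] 0.0 xl [-0.654 -0.476  0.588] zl [0.151 0.679 0.719]
12 [ 0.238  0.45  -0.572  1.546  0.63   1.588  0.047] 0.0 xl [-0.848 -0.374  0.376] zl [0.18  0.464 0.867]
15 [ 0.286  0.428 -0.576  1.495  0.417  1.484 -0.141] 0.0 xl [-0.968 -0.184  0.171] zl [0.127 0.227 0.966]
18 [ 0.345  0.38  -0.581  1.534  0.213  1.291 -0.327] 0.0 xl [-0.998  0.066 -0.   ] zl [-0.  0.  1.]
```

{"api": "play_rows", "payload": {"deltas": [[3, 8, 0, 2, -1.5, -2.6, 10], [6, 16, 0, 4, -3, -5.1, 10], [6, 16, 0, 4, -3, -5.1, 10], [6, 16, 0, 4, -3, -5.1, 10], [6, 16, 0, 4, -3, -5.1, 10], [6, 16, 0, 4, -3, -5.1, 10], [6, 16, 0, 4, -3, -5.1, 10], [6, 16, 0, 4, -3, -5.1, 10]]}}

```text
clock: 19.68
position: [0.5116, -0.1934, 0.356]
tool_rot: [-1.094, 0.683, -1.709]
force: [0.2, 0.8, -3.0]
grip_width: 0.0157
```

{"api": "play_rows", "payload": {"deltas": [[6, 16, 0, 4, -3, -5.1, 10], [6, 16, 0, 4, -3, -5.1, 10], [6, 16, 0, 4, -3, -5.1, 10], [6, 16, 0, 4, -3, -5.1, 10], [6, 16, 0, 4, -3, -5.1, 10], [6, 16, 0, 4, -3, -5.1, 10], [6, 16, 0, 4, -3, -5.1, 10], [6, 16, 0, 4, -3, -5.1, 10]]}}

```text
clock: 20.68
position: [0.5594, -0.0657, 0.3558]
tool_rot: [-0.711, 1.342, -2.109]
force: [-0.0, -0.4, -4.1]
grip_width: 0.0155
```

```bash
python3 st2.py
```

```text
t 20.675 q [ 0.297  0.426 -0.569  1.5    0.388  1.456 -0.155] pos [ 0.559 -0.066  0.356] F [-0.035 -0.403 -4.092] Mo [ 0.356 -0.159  0.028] w 0.015511892352865236
turn left deg [ 10.377  -8.02  -13.664] shift [18.59  46.658  4.2  ]
```

{"api": "play_rows", "payload": {"deltas": [[6, 15, 0, 3.2, -2.5, -4.2, 10], [5, 14, 0, 3.2, -2.5, -4.2, 10], [4, 9, 0, 2.4, -1.8, -3, 10], [0, 0, 0, 0, 0, 0, 10], [0, 0, 0, 0, 0, 0, 10], [0, 0, 0, 0, 0, 0, 10]]}}

```text
clock: 21.42
position: [0.5745, -0.0281, 0.3568]
tool_rot: [-0.539, 1.533, -2.133]
force: [0.9, -0.1, -3.6]
grip_width: 0.0154
```

```bash
python3 st2.py
```

```text
t 21.425 q [ 0.339  0.392 -0.578  1.527  0.245  1.315 -0.295] pos [ 0.575 -0.028  0.357] F [ 0.911 -0.098 -3.57 ] Mo [ 0.085 -0.04  -0.005] w 0.015402633200662376
turn left deg [ 1.789 -1.181 -2.474] shift [3.466 9.093 3.231]
```

{"api": "play_rows", "payload": {"deltas": [[3.5, 9, -20, 1.8, -1.2, -2.5, 10], [0, 0, -35, 0, 0, 0, 10], [0, 0, -35, 0, 0, 0, 10], [0, 0, -25, 0, 0, 0, 10], [0, 0, 0, 0, 0, 0, 10], [0, 0, 0, 0, 0, 0, 10]]}}

```text
clock: 22.18
position: [0.5786, -0.0189, 0.2432]
tool_rot: [1.871, 1.568, 0.233]
force: [0.6, -0.4, -3.9]
grip_width: 0.0156
```

```bash
python3 st2.py; python3 - <<'E'
from h import *
ci=vision.camera_info("wrist");im=vision.grab_frame("wrist")[:,:,::-1];cv2.imwrite("pics/w6.png",im)
np.save("ci6.npy",ci,allow_pickle=True)
s=vision.grab_frame("scene")[:,:,::-1];cv2.imwrite("pics/s6.png",s)
cv2.imwrite("pics/v6.png",np.vstack([im[:300],cv2.resize(s[120:270,230:360],None,fx=2,fy=2,interpolation=2)[:,:640] if 0 else cv2.copyMakeBorder(cv2.resize(s[130:270,230:370],None,fx=2.1,fy=2.1,interpolation=2),0,0,0,640-294,cv2.BORDER_CONSTANT)]))
E
```

```text
t 22.175 q [ 0.326  0.481 -0.556  1.693  0.286  1.046 -0.39 ] pos [ 0.579 -0.019  0.243] F [ 0.59  -0.417 -3.916] Mo [-0.036  0.034  0.021] w 0.015628113652523156
turn left deg [-0.035  0.148  0.061] shift [ -0.64   -0.105 116.777]
```

View pics/v6.png

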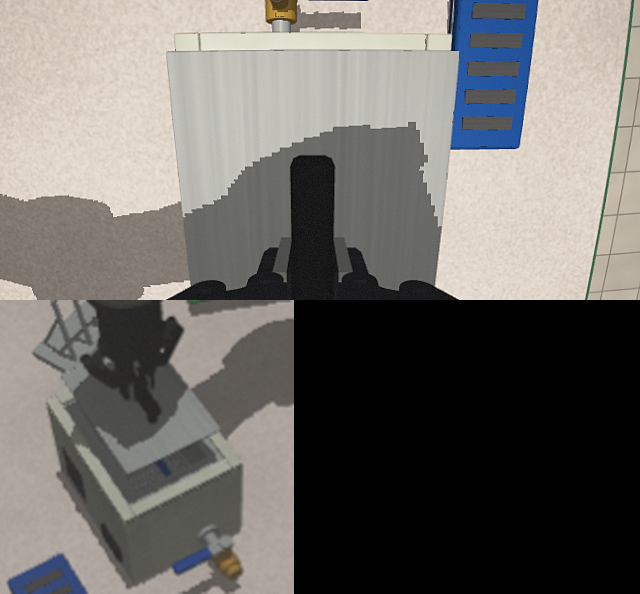

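```bash
python3 - <<'E'
from h import *
np.set_printoptions(precision=4,suppress=True)
ci=np.load("ci6.npy",allow_pickle=True).item()
A=plane(ci,[[175,34],[452,33.5]],.17);B=plane(ci,[[167,53],[459,52]],.232)
y=np.radians(-3.9);ex=np.array([np.cos(y),np.sin(y)]);ey=np.array([-ex[1],ex[0]])
for n,P in(("house",A),("lid",B)):
    d=P[1]-P[0];print(n,P,np.linalg.norm(d),"yaw",np.degrees(np.arctan2(d[1],d[0])))
cA=A.mean(0)[:2]-.113*ey;cB=B.mean(0)[:2]-.092*ey
print(cA,cB,"move lid x,y:",cA-cB)
E
```

```text
house [[0.5031 0.0996 0.17  ]
 [0.6733 0.0887 0.17  ]] 0.17056816410549883 yaw -3.656283202495401
lid [[0.5214 0.0775 0.232 ]
 [0.6511 0.0694 0.232 ]] 0.1300098404902443 yaw -3.577669892448943
[ 0.5805 -0.0186] [ 0.58   -0.0184] move lid x,y: [ 0.0005 -0.0002]
```

{"api": "play_rows", "payload": {"deltas": [[0.5, 0, -10, 0, 0, 0, 10], [0, 0, -12, 0, 0, 0, 10], [0, 0, -12, 0, 0, 0, 10], [0, 0, -8, 0, 0, 0, 10], [0, 0, -5, 0, 0, 0, 10], [0, 0, -3, 0, 0, 0, 10], [0, 0, -2.5, 0, 0, 0, 10], [0, 0, -2.5, 0, 0, 0, 10]]}}

```text
clock: 23.28
position: [0.5788, -0.0191, 0.1872]
tool_rot: [1.942, 1.569, 0.303]
force: [-0.3, 0.0, -3.1]
grip_width: 0.0155
```

{"api": "play_rows", "payload": {"deltas": [[0, 0, -2, 0, 0, 0, 10], [0, 0, -1.5, 0, 0, 0, 10], [0, 0, -1, 0, 0, 0, 10]]}}

```text
clock: 23.65
position: [0.5787, -0.0191, 0.1827]
tool_rot: [1.997, 1.569, 0.359]
force: [0.3, 0.3, -3.5]
grip_width: 0.0155
```

{"api": "play_rows", "payload": {"deltas": [[0, 0, -1, 0, 0, 0, 10], [0, 0, -1, 0, 0, 0, 10], [0, 0, -1, 0, 0, 0, 10]]}}

```text
clock: 24.02
position: [0.5789, -0.0191, 0.1812]
tool_rot: [1.664, 1.568, 0.025]
force: [-13.8, -0.9, 34.3]
grip_width: 0.0154
```

{"api": "play_rows", "payload": {"deltas": [[0, 0, 1, 0, 0, 0, 10], [0, 0, 0.5, 0, 0, 0, 10]]}}

```text
clock: 24.28
position: [0.5788, -0.0191, 0.1813]
tool_rot: [1.972, 1.569, 0.333]
force: [0.6, -0.2, -1.1]
grip_width: 0.0156
```

```bash
python3 st2.py
```

```text
t 24.275 q [ 0.305  0.551 -0.53   1.755  0.337  0.925 -0.433] pos [ 0.579 -0.019  0.181] F [ 0.65  -0.245 -1.149] Mo [ 0.02  -0.017  0.011] w 0.0156279780697513
turn left deg [-0.039  0.111  0.086] shift [ -0.768   0.109 178.685]
```

{"api": "play_rows", "payload": {"deltas": [[0, 0, 0, 0, 0, 0, 17], [0, 0, 0, 0, 0, 0, 22], [0, 0, 0, 0, 0, 0, 32], [0, 0, 0, 0, 0, 0, 40], [0, 0, 5, 0, 0, 0, 40], [0, 0, 20, 0, 0, 0, 40], [0, 0, 40, 0, 0, 0, 40], [0, 0, 50, 0, 0, 0, 40]]}}

```text
clock: 25.28
position: [0.5782, -0.019, 0.2973]
tool_rot: [2.767, 1.57, 1.129]
force: [0.5, -0.3, 0.1]
grip_width: 0.0401
```

{"api": "play_rows", "payload": {"deltas": [[0, -20, 40, 0, 0, 0, 40], [0, -45, 30, 0, 0, 0, 40], [-10, -55, 0, 0, 0, 0, 40], [-10, -55, 0, 0, 0, 0, 40], [-10, -55, 0, 0, 0, 0, 40], [-10, -30, 0, 0, 0, 0, 40], [0, 0, 0, 0, 0, 0, 40]]}}

```text
clock: 26.15
position: [0.5375, -0.2816, 0.3662]
tool_rot: [1.797, 1.57, 0.155]
force: [0.6, -0.2, 1.0]
grip_width: 0.04
```

```bash
python3 st2.py; python3 - <<'E'
from h import *
ci=vision.camera_info("wrist");im=vision.grab_frame("wrist")[:,:,::-1];cv2.imwrite("pics/w7.png",im)
np.save("ci7.npy",ci,allow_pickle=True)
s=vision.grab_frame("scene")[:,:,::-1];cv2.imwrite("pics/s7.png",s);t=vision.grab_frame("top")[:,:,::-1];cv2.imwrite("pics/t7.png",t)
z=lambda a:cv2.resize(a,(400,300),interpolation=2)
cv2.imwrite("pics/v7.png",np.vstack([np.hstack([z(s[150:270,240:400]),z(cv2.convertScaleAbs(t[110:230,230:390],alpha=1.4))]),np.hstack([z(im[:300,120:520]),z(s)])]))
E
```

```text
t 26.15 q [ 0.722  0.421 -0.495  1.447  0.201  1.323  0.143] pos [ 0.538 -0.282  0.366] F [ 0.567 -0.211  0.999] Mo [ 0.066 -0.01   0.009] w 0.039974830071260334
turn left deg [-0.011  0.067  0.305] shift [ 40.45  262.632  -6.192]
```

View pics/v7.png

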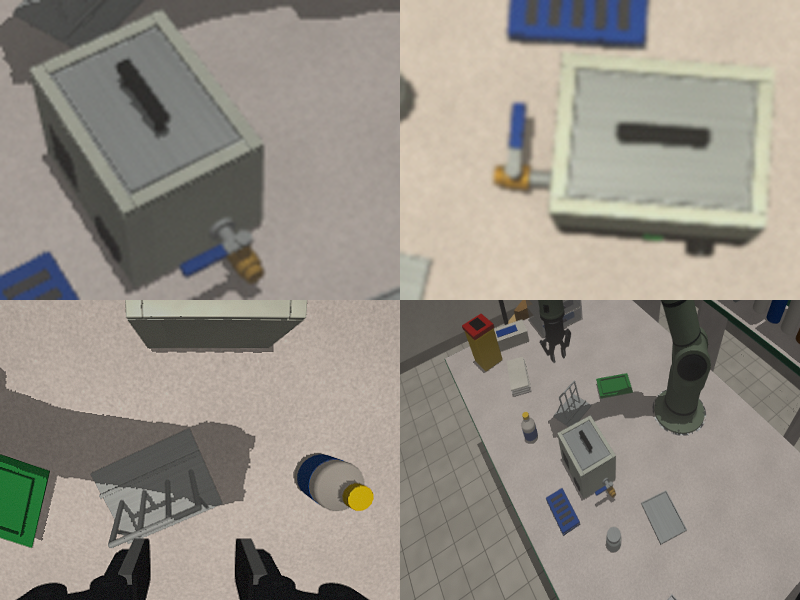

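```bash
python3 -c "
from workcell import workorder;print(workorder.job_done())"
```

```text
the job is handed in; nothing more can be done
None
```

The job is done and handed in at about 26 s of the 69 s allowed, in the order asked.

- **Valve:** I pushed the lever round with closed fingers until it met its stop, at about 28 N. In the last top picture it points along the cleaner's +x, to within about 1°.
- **Basket:** I took it by its blue bar and lowered it to the tank floor. Pictures taken afterwards, before the lid went on, show it standing inside the tank. I pressed it down with about 41 N at the wrist, somewhat more than intended.
- **Lid:** I gripped it by its handle while it stood in the stand, lifted it and turned it flat. Before lowering, the wrist camera showed it centred over the mouth to about 0.5 mm. I let it down in 1–2.5 mm steps until the rim took its weight, with a brief 34 N press, then eased off and released it.

**Last checks:**
- The final pictures show the lid inside the raised edge with its handle up and an even gap all round.
- The gripper was clear of everything.
- The cassette, bottle and jar appear where they were at the start. I judged that by eye rather than measuring it.

The lid touched down at 0.181 m tool height against my estimate of 0.180 m, which fits it lying on the rim rather than on the raised edge. The arm model I fitted for planning the lid move was off by up to 6 mm. I used it only to check reach and clearance; no move depended on its accuracy.

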